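# Lay out the potting places: unstack the seed tins and draw out the label box

## Robot

A 6-joint arm with a two-finger parallel gripper is mounted at the origin on the work surface. World frame = base frame: x ahead of the robot, y to its left, z up, the work surface at z = 0. Lengths are in m, angles in rad, forces in N, time in s.
With the tool pointing down it reaches from about 0.375 to 0.975 m from the base axis. Payload 3.8 kg.
Tool frame: the origin (TCP) lies midway between the tips of the shut fingers; the grasp point (between the pads) lies 19 mm behind it; z points along the fingers, y is the line along which they close (so a half turn about z gives the same grasp; the last joint's range is limited). The gripper opens to 85 mm and grips with 20 to 120 N. Pads are 22 mm wide; open, the fingers measure 114 mm over their backs; the gripper's body (76 mm by 85 mm) begins 54 mm behind the grasp point. The pads swing forward as they close: fully open they stand 13 mm farther back than shut.
Start: joints at [-1.257, 0.264, 1.604, -0, 1.274, -0.037], TCP at [0.232, -0.634, 0.231] pointing down, gripper open.
Joint ranges: [-2.63, 2.63], [-0.94, 2.18], [0.31, 2.57], [-1.31, 4.45], [0, 2.66], [-2.55, 2.55]. Speed limits (rad/s): [2.57, 2.57, 3.14, 3.14, 3.14, 3.14].

## Interface

Orientations are given as a rotation vector (axis times angle).
In Python, from workcell import status, read_camera, workorder, masks_of gives the robot as it stands.
- The arm moves only by the tool drive_tool, never from a script. Its argument "rows" is a list of rows, each a list of 7 numbers: the turn, a rotation vector about the tool's x, y, z in degrees, then the shift along the tool's x, y, z in m, then the opening, from 0 (shut) to 1 (fully open). In form: [[ax, ay, az, tx, ty, tz, claw], ...]. A call has 1 to 8 rows; each row shifts and turns the commanded pose from where the row before left it, along the tool's axes as they then stand; what a row does not reach is not made up. A row lasts 1/12 s, in which the tool goes at most 41.7 mm and 7.16 degrees, less where a joint would pass 70% of its speed; a pose out of reach is approached as far as the arm can. A call is refused whole if a number of a shift passes 0.0417 or a number of a turn 7.16, either way. A call with a gripper value outside its range is refused whole. The fingers move at their own pace and stop on an object; "force" is the grip in N (left out, the last holds). Time passes only in rows, so rows that do not move let the fingers close. It gives the time, the measured TCP pose, the force, the opening and the grip force at its end, in the units of the state.
- status.read_state(): the state, without advancing time (a new reading comes with each control period).
- read_camera(name): name is "scene" or "side" or "wrist"; returns a dict with "color" (480x640x3 uint8, red, green, blue), "intrinsics" (3x3 intrinsics, pixels), "world_from_camera" (4x4, takes a point from camera to world coordinates); the wrist camera has in their place "mount" (4x4, takes a point from camera to tool coordinates, whose origin is the TCP and whose axes are the flange's). Camera axes: x right, y up, looking along -z (the intrinsics and any distortion apply to the point x, -y, -z); pixel columns grow to the right and rows downward; lengths in m; the calibration is good to about 2 mm. A picture is of the moment at which its call begins: read the wrist's pose just before it. There is no depth.
- workorder.finish_job(): hands the job in; it is judged then, once.
Trained networks look in a picture, given as the dict that the camera call returned (one of the last four; its "shot" number tells which), for a name from the list of things; names that differ only in an ending like _2 or _b are one class to them, and where a whole thing is asked for, a point or a joint stands for the part that bears it (a point fixed in the world has none). Each returns a list of dicts, best first, with "score" (0 to 1); they miss things now and then, are a little off and sometimes report something else, mostly with a low value. They report only what shows in the picture. A call takes as long as a camera call. They do not tell look-alikes from the thing itself.
- masks_of(picture, name): "mask" (480x640 bool, what is visible of it) and "bbox" ([left, top, right, bottom] in pixels, round what is visible of it).
The state is a dict: "time": time; "q": joint angles; "joint_vel": joint speeds; "joint_torque": joint torques, N m; "tool_pos": TCP position; "tcp_rot": TCP orientation; "wrist_force": force on the tool from outside, world axes, zero at the start; "torque": the same for the moment, N m; "width": opening from 0.0 (shut) to 1.0 (fully open); "grip_force": force on a finger pad.
Only numpy, scipy, OpenCV 4.12 (cv2) and the standard library are available. Lean on these libraries where they do the work, as an engineer would, in place of code of your own. Each camera call takes 0.05 s, during which the arm holds its last target. There are 200 camera calls.

## Task

Get the gardening table ready: take the stack of seed tins apart and stand each tin upright, wholly on the round disc of its own colour and lid up. Draw the green box of plant labels out of the front of the wooden stand under the tins and lay it the right way up, flat inside the green tray. Do not tip a tin over, leave the two fibre pots where they are, and let go of everything at the end.

Things in the scene. Friction and masses are not known exactly. Their poses are not given: they have to be found in the camera images.
- tin_red: Round seed tin, red with a pale band, 40 mm diameter, 34 mm high, 120 g, rigid. Starts on top of the stack, standing on the yellow tin. Origin: centre of its underside; z up along its axis.
- tin_yellow: Round seed tin, yellow with a pale band, 52 mm diameter, 34 mm high, 120 g, rigid. Starts in the middle of the stack, between the red and the blue tin. Origin: centre of its underside; z up along its axis.
- tin_blue: Round seed tin, blue with a pale band, 64 mm diameter, 34 mm high, 120 g, rigid. Starts at the bottom of the stack, on the roof of the wooden stand. Origin: centre of its underside; z up along its axis. The stand is fixed, 100 mm deep, 80 mm wide, 64 mm high, same yaw as label_box; its slot, open only at the front, is 48 mm wide, with floor at 6 mm and roof at 52 mm.
- label_box: Green box of white plant labels, 140 (x) by 40 (y) by 40 mm, 140 g, rigid. Origin: centre of underside. Starts loose in the slot of the stand under the tins; -x points out of the opening. The front 55 mm stick out; it is clear once drawn 90 mm straight along its -x. The stand's centre is 35 mm from its origin along +x. Clear the tins first: a gripper over the box may touch them.
- tray_red: Square black tray, 116 mm a side, 8 mm high, fixed to the table, with a flat round red disc of 66 mm diameter in its middle, whose top is level with the tray's rim, 8 mm above the table. Origin: centre of its underside, under the middle of the disc; z up. It is the place of the red tin.
- tray_yellow: Square black tray, 116 mm a side, 8 mm high, fixed to the table, with a flat round yellow disc of 78 mm diameter in its middle, whose top is level with the tray's rim, 8 mm above the table. Origin: centre of its underside, under the middle of the disc; z up. It is the place of the yellow tin.
- tray_blue: Square black tray, 116 mm a side, 8 mm high, fixed to the table, with a flat round blue disc of 90 mm diameter in its middle, whose top is level with the tray's rim, 8 mm above the table. Origin: centre of its underside, under the middle of the disc; z up. It is the place of the blue tin.
- tray_green: Oblong green tray fixed to the table, 174 mm long (its x) and 74 mm wide (its y) outside, rim 4 mm thick and 8 mm high, inner floor 6 mm above the table. Origin: centre of its underside; z up. It is the place of the green label box, either way round.
- pot_bare: Bystander: brown fibre plant pot filled with dark soil, 64 mm across the top, 48 mm at the foot, 68 mm high. Stands loose on the table beside the stand, on its far side. Origin: centre of its underside. Not to be disturbed.
- pot_sprout: Bystander: brown fibre plant pot filled with dark soil, with a small green seedling about 30 mm tall, 64 mm across the top, 48 mm at the foot, 68 mm high. Stands loose on the table beside the stand, on its far side. Origin: centre of its underside. Not to be disturbed.
Things that resemble listed ones, but are neither listed nor needed, are in the scene too. Of the things that look like the tin_blue, the smallest one is meant.

How it is judged:
By the outcome, as a careful person would: the job done as asked, in the order asked, and still so for the second after the job is handed in, with the robot touching nothing.
It also fails if it takes over 104 s, if anything falls off the work surface, if the arm or the gripper's body presses on something with over 40 N, if the wrist force passes 120 N, or if a joint passes its speed limit or range.

## Working session

There is one attempt and no reset: what is moved stays moved. The work goes in short steps, Python scripts to look and compute and a tool call to move; the robot and the scene stay as the last step left them, time stands still between calls to the robot, and variables do not carry over. Pictures are saved under pics/ and viewed, at most 14 in all, crops included, and the job is handed in when it is done.

Besides the shell and the picture viewer there is one more tool, called after "Emit:" as name(argument=value, ...), one argument or row to a line, values as JSON. drive_tool: Moves the arm, as the interface text tells. Its arguments: {"type":"object","properties":{"rows":{"type":"array"},"force":{"type":"number"}},"required":["rows"]}

```bash
ls; mkdir -p pics
python3 - <<'E'
from workcell import status, read_camera, masks_of
import cv2, numpy as np, pickle
s=status.read_state(); print({k:np.round(v,3).tolist() for k,v in s.items()})
for n in ["scene","side"]:
    p=read_camera(n); cv2.imwrite(f"pics/{n}0.png",p["color"][:,:,::-1]); pickle.dump(p,open(f"pics/{n}0.pkl","wb"))
    print(n,[k for k in p],np.round(p["intrinsics"],1).tolist(),np.round(p["world_from_camera"],3).tolist())
E
```

```text
pics
{'time': 0.0, 'q': [-1.257, 0.265, 1.605, 0.0, 1.274, -0.037], 'joint_vel': [-0.002, -0.0, -0.0, 0.002, 0.001, 0.0], 'joint_torque': [0.0, -51.511, -36.732, 0.0, 0.013, 0.0], 'tool_pos': [0.232, -0.633, 0.23], 'tcp_rot': [-3.091, -0.548, 0.0], 'wrist_force': [1.084, 0.313, -0.069], 'torque': [-0.014, -0.025, 0.039], 'grip_force': 0.0, 'width': 0.996}
scene ['color', 'intrinsics', 'world_from_camera', 'shot'] [[610.9, 0.0, 310.2], [0.0, 610.9, 234.9], [0.0, 0.0, 1.0]] [[0.046, -0.693, 0.719, 1.399], [0.999, 0.018, -0.047, -0.049], [0.02, 0.721, 0.693, 0.9], [0.0, 0.0, 0.0, 1.0]]
side ['color', 'intrinsics', 'world_from_camera', 'shot'] [[490.2, 0.0, 320.2], [0.0, 490.2, 239.5], [0.0, 0.0, 1.0]] [[-0.992, 0.09, -0.088, 0.518], [-0.125, -0.78, 0.613, 0.609], [-0.013, 0.619, 0.785, 0.869], [0.0, 0.0, 0.0, 1.0]]
```

View pics/scene0.png

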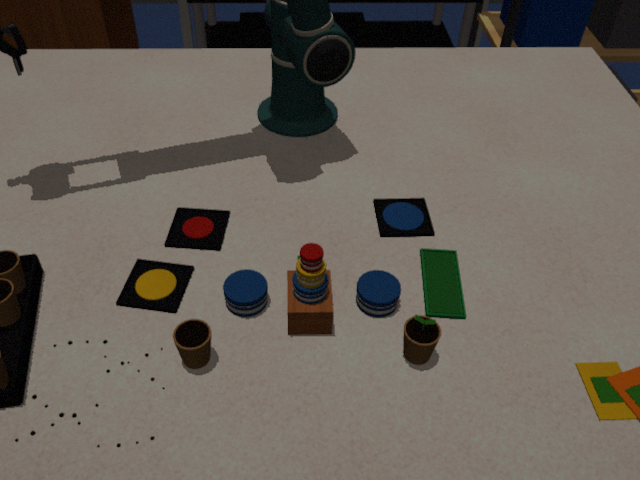

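View pics/side0.png

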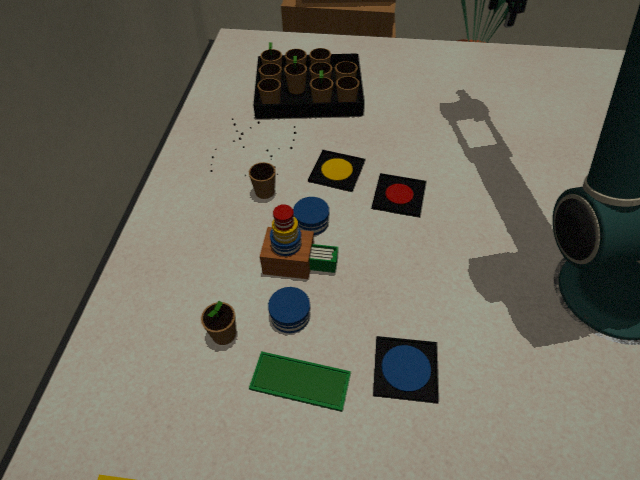

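Blue tin candidates are the stack tin at scene (311,287) and two loose, wider ones at (246,292) and (378,292). I choose the one in the stack because it is the smallest. Pots are at (193,343) and (421,340), discs at (198,227), (156,285) and (403,216), and the green tray at (442,283).

```bash
cat > h.py <<'E'
import numpy as np, cv2
from scipy.optimize import least_squares
from scipy.spatial.transform import Rotation as R
from workcell import status, read_camera, masks_of
def wfc(p,s=None):
    if "world_from_camera" in p: return p["world_from_camera"]
    T=np.eye(4); T[:3,:3]=R.from_rotvec(s["tcp_rot"]).as_matrix(); T[:3,3]=s["tool_pos"]
    return T@p["mount"]
def proj(X,p,T):
    c=(np.atleast_2d(X)-T[:3,3])@T[:3,:3]; K=p["intrinsics"]
    return np.c_[K[0,2]+K[0,0]*c[:,0]/-c[:,2], K[1,2]-K[1,1]*c[:,1]/-c[:,2]]
def ray(uv,p,T):
    K=p["intrinsics"]; d=np.array([(uv[0]-K[0,2])/K[0,0],-(uv[1]-K[1,2])/K[1,1],-1.]); return T[:3,3],T[:3,:3]@d
def tri(obs):
    A=np.zeros((3,3));b=np.zeros(3)
    for uv,p,T in obs:
        o,d=ray(uv,p,T); d/=np.linalg.norm(d); P=np.eye(3)-np.outer(d,d); A+=P;b+=P@o
    X=np.linalg.solve(A,b); return X,[np.linalg.norm(proj(X,p,T)[0]-uv) for uv,p,T in obs]
def plane(uv,p,T,z):
    o,d=ray(uv,p,T); return o+d*(z-o[2])/d[2]
a=np.linspace(0,2*np.pi,48,endpoint=False)
def cyl(d,h,d0=None): return np.r_[np.c_[(d0 or d)/2*np.cos(a),(d0 or d)/2*np.sin(a),0*a],np.c_[d/2*np.cos(a),d/2*np.sin(a),0*a+h]]
def box(l,w,h): return np.array([[i*l/2,j*w/2,k*h] for i in(-1,1) for j in(-1,1) for k in(0,1)])
def fit(M,obs,x0,yaw=True):
    # obs: (mask,p,T); match second-order hull moments of silhouettes
    def feat(c):
        m=cv2.moments(c); A=m["m00"]; return np.array([m["m10"]/A,m["m01"]/A,np.sqrt(A)/2]+[np.sign(m[k])*np.sqrt(abs(m[k]/A)) for k in("mu20","mu11","mu02")])
    def hull(q): return cv2.convexHull(q.astype(np.float32))
    F=[feat(hull(np.argwhere(m)[:,::-1])) for m,_,_ in obs]
    def res(x):
        Y=M@R.from_euler("z",x[3] if yaw else 0).as_matrix().T+x[:3]
        return np.concatenate([feat(hull(proj(Y,p,T)))-f for (m,p,T),f in zip(obs,F)])
    r=least_squares(res,x0 if yaw else x0[:3],x_scale=0.01,diff_step=1e-4); return r.x, np.sqrt(np.mean(r.fun**2))
def clean(m):
    n,l,s,_=cv2.connectedComponentsWithStats(m.astype(np.uint8)); return l==1+s[1:,4].argmax()
E
python3 - <<'E'
from h import *
import pickle
P={n:read_camera(n) for n in("scene","side")}
names="tin_red tin_yellow tin_blue label_box tray_red tray_yellow tray_blue tray_green pot_bare pot_sprout".split()
D={}
for n in names:
    for c in P:
        for m in masks_of(P[c],n):
            D.setdefault((n,c),[]).append((m["score"],m["mask"],m["bbox"])); print(n,c,round(m["score"],2),np.round(m["bbox"]).tolist(),m["mask"].sum())
pickle.dump((P,D),open("pics/d.pkl","wb"))
mods=dict(tray_red=box(.116,.116,.008),tray_yellow=box(.116,.116,.008),tray_blue=box(.116,.116,.008),tray_green=box(.174,.074,.008),tin_red=cyl(.04,.034))
for n,M in mods.items():
    try:
        obs=[(clean(D[n,c][0][1]),P[c],P[c]["world_from_camera"]) for c in P]
        g=plane(np.argwhere(obs[0][0]).mean(0)[::-1],obs[0][1],obs[0][2],0.0)
        b=min((fit(M,obs,np.r_[g,y],"tin" not in n) for y in((-.6,0,.6,1.5) if "tin" not in n else (0,))),key=lambda t:t[1]); print(n,np.round(b[0],4),round(b[1],2))
    except Exception as e: print(n,repr(e))
E
```

```text
tin_red scene 0.55 [300.0, 243.0, 328.0, 272.0] 613
tin_red side 0.75 [275.0, 203.0, 294.0, 234.0] 476
tin_yellow scene 0.59 [294.0, 256.0, 325.0, 288.0] 500
tin_yellow side 0.84 [272.0, 221.0, 300.0, 244.0] 390
tin_blue scene 0.97 [291.0, 272.0, 328.0, 306.0] 633
tin_blue scene 0.59 [355.0, 267.0, 401.0, 317.0] 1742
tin_blue scene 0.58 [224.0, 270.0, 267.0, 318.0] 1768
tin_blue scene 0.55 [421.0, 248.0, 467.0, 319.0] 2658
tin_blue side 0.89 [295.0, 197.0, 329.0, 234.0] 1040
tin_blue side 0.57 [266.0, 284.0, 309.0, 333.0] 1606
tin_blue side 0.31 [249.0, 350.0, 353.0, 409.0] 3782
label_box scene 0.4 [175.0, 318.0, 212.0, 368.0] 1510
label_box side 0.89 [311.0, 244.0, 340.0, 273.0] 742
tray_red scene 0.91 [164.0, 207.0, 231.0, 249.0] 2210
tray_red side 0.81 [371.0, 170.0, 427.0, 217.0] 1812
tray_yellow scene 0.75 [115.0, 256.0, 195.0, 313.0] 3013
tray_yellow side 0.97 [308.0, 149.0, 367.0, 190.0] 1637
tray_blue scene 0.56 [374.0, 197.0, 436.0, 238.0] 2079
tray_blue side 0.68 [376.0, 336.0, 438.0, 405.0] 3824
tray_green scene 0.96 [422.0, 247.0, 467.0, 318.0] 2676
tray_green side 0.59 [248.0, 352.0, 354.0, 410.0] 3896
pot_bare scene 0.59 [174.0, 318.0, 210.0, 370.0] 1535
pot_bare side 0.84 [250.0, 160.0, 276.0, 200.0] 841
pot_sprout scene 0.83 [404.0, 316.0, 442.0, 363.0] 1427
pot_sprout side 0.57 [202.0, 303.0, 234.0, 345.0] 1178
pot_sprout side 0.26 [250.0, 348.0, 353.0, 410.0] 3954
tray_red [ 0.4424 -0.225   0.0021  1.4517] 0.13
tray_yellow [ 0.6021 -0.2924  0.0028  1.3033] 0.19
tray_blue [4.186e-01 2.176e-01 3.000e-03 3.163e+00] 0.21
tray_green [0.6101 0.2651 0.0037 3.0294] 0.1
tin_red [0.6749 0.0019 0.1341] 0.32
```

Emit:
drive_tool(
  rows=[
    [0, 0, 6.7, 0, 0, -0.04, 1],
    [0, 0, 6.7, 0, 0, -0.04, 1],
    [0, 0, 6.7, 0, 0, -0.04, 1],
    [0, 0, 0, 0.022, -0.033, 0, 1],
    [0, 0, 0, 0.022, -0.033, 0, 1],
    [0, 0, 0, 0.022, -0.033, 0, 1],
    [0, 0, 0, 0.022, -0.033, 0, 1],
    [0, 0, 0, 0.022, -0.033, 0, 1],
  ],
)

```text
time: 1.87
tool_pos: [0.3425, -0.4674, 0.3515]
tcp_rot: [3.141, -0.001, 0.001]
wrist_force: [0.9, 0.2, -0.1]
width: 0.997
grip_force: 0.0
```

Emit:
drive_tool(
  rows=[
    [0, 0, 0, 0.022, -0.033, 0, 1],
    [0, 0, 0, 0.022, -0.033, 0, 1],
    [0, 0, 0, 0.022, -0.033, 0, 1],
    [0, 0, 0, 0.022, -0.033, 0, 1],
    [0, 0, 0, 0.022, -0.033, 0, 1],
    [0, 0, 0, 0.022, -0.033, 0, 1],
    [0, 0, 0, 0.022, -0.033, 0, 1],
    [0, 0, 0, 0.022, -0.033, 0, 1],
  ],
)

```text
time: 2.53
tool_pos: [0.5187, -0.2031, 0.3517]
tcp_rot: [3.141, 0.0, 0.001]
wrist_force: [0.9, 0.3, 0.8]
width: 1.002
grip_force: 0.0
```

Emit:
drive_tool(
  rows=[
    [0, 0, 0, 0.022, -0.033, 0, 1],
    [0, 0, 0, 0.022, -0.033, 0, 1],
    [0, 0, 0, 0.022, -0.033, 0, 1],
    [0, 0, 0, 0.022, -0.033, 0, 1],
    [0, 0, 0, 0.022, -0.033, 0, 1],
    [0, 0, 0, 0, 0, 0, 1],
    [0, 0, 0, 0, 0, 0, 1],
  ],
)

```text
time: 3.12
tool_pos: [0.6286, -0.0379, 0.3507]
tcp_rot: [3.142, 0.006, -0.002]
wrist_force: [0.0, 0.3, 0.0]
width: 1.001
grip_force: 0.0
```

Run:
```python
from h import *
s=status.read_state(); p=read_camera("wrist"); T=wfc(p,s)
print(s["time"],np.round(s["tool_pos"],4),np.round(s["tcp_rot"],4),np.round(s["q"],3)); print(np.round(p["mount"],3).tolist(),np.round(p["intrinsics"],1).tolist())
for n in("tin_red","tin_yellow","tin_blue","label_box"):
    for m in masks_of(p,n): print(n,round(m["score"],2),np.round(m["bbox"]).tolist())
cv2.imwrite("pics/w1.png",p["color"][:,:,::-1]); import pickle; pickle.dump((s,p),open("pics/w1.pkl","wb"))
```

```text
3.1167 [ 0.6286 -0.0379  0.3507] [ 3.1415e+00  6.0000e-03 -1.6000e-03] [-0.1    0.131  1.546 -0.     1.466  1.467]
[[0.001, 0.951, 0.31, 0.08], [1.0, -0.001, -0.001, -0.001], [-0.001, 0.31, -0.951, -0.142], [0.0, 0.0, 0.0, 1.0]] [[409.0, 0.0, 312.0], [0.0, 409.0, 235.1], [0.0, 0.0, 1.0]]
tin_yellow 0.66 [240.0, 108.0, 298.0, 173.0]
tin_blue 0.96 [240.0, 101.0, 304.0, 168.0]
tin_blue 0.78 [121.0, 112.0, 205.0, 194.0]
tin_blue 0.71 [34.0, 0.0, 132.0, 64.0]
tin_blue 0.64 [347.0, 127.0, 423.0, 202.0]
label_box 0.74 [258.0, 179.0, 297.0, 229.0]
```

View pics/w1.png

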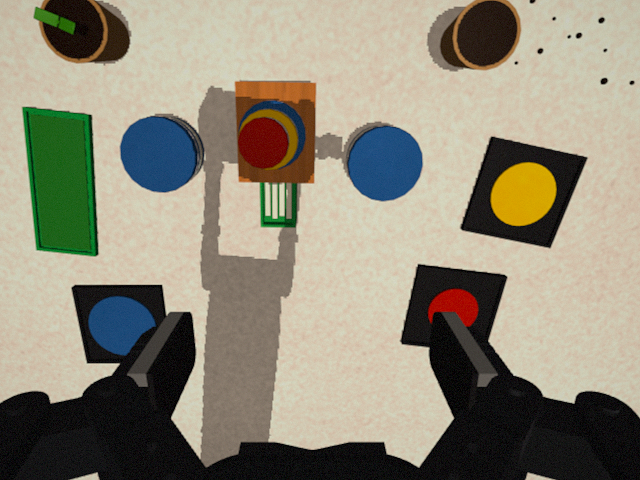

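The wrist view shows the stack: red lid (264,143), yellow rim (270,140), blue rim (272,135). The loose, wider blue tins are at (161,154) and (384,161), the label box at (279,203) and the green tray at (61,181).

```bash
cat >> h.py <<'E'
def hsv(p,col):
    h=cv2.cvtColor(p["color"],cv2.COLOR_RGB2HSV); H,S,V=[h[...,i].astype(int) for i in range(3)]
    d={"red":((H<5)|(H>172))&(S>170)&(V>60),"yellow":(H>19)&(H<30)&(S>150)&(V>60),"blue":(H>98)&(H<118)&(S>110)&(V>40),"green":(H>50)&(H<80)&(S>120)&(V>40)}
    return d[col]
def circ(p,T,col,z,r,near,iters=30):
    """fit lid circle of radius r at height z: outer boundary pixels of colour, robustly, about world guess"""
    m=hsv(p,col).astype(np.uint8); e=m-cv2.erode(m,np.ones((3,3),np.uint8)); uv=np.argwhere(e)[:,::-1]
    X=np.array([plane(q,p,T,z)[:2] for q in uv]); X=X[np.linalg.norm(X-near,axis=1)<r+.03]
    c=np.array(near,float)
    for tol in(.012,.006,.003):
        k=abs(np.linalg.norm(X-c,axis=1)-r)<tol
        if k.sum()<8: return c,int(k.sum())
        c=least_squares(lambda c:np.linalg.norm(X[k]-c,axis=1)-r,c,loss="soft_l1",f_scale=.001).x
    return c,int(k.sum())
E
python3 - <<'E'
from h import *
import pickle
s,p=pickle.load(open("pics/w1.pkl","rb")); T=wfc(p,s)
for c,z,r in(("red",.166,.02),("yellow",.132,.026),("blue",.098,.032)):
    print(c,*circ(p,T,c,z,r,(.672,.002)))
for c,g,r in(("red",(.4424,-.225),.033),("yellow",(.602,-.292),.039),("blue",(.4186,.2176),.045)): print("disc",c,*circ(p,T,c,.008,r,g))
for n in("scene","side"):
    P,D=pickle.load(open("pics/d.pkl","rb"));q=P[n];Tq=q["world_from_camera"]
    for c,z,r in(("red",.166,.02),("yellow",.132,.026),("blue",.098,.032)): print(n,c,*circ(q,Tq,c,z,r,(.672,.002)))
for y in(154,161): pass
for uv in((161,153),(384,161)): print("loose",plane(uv,p,T,.034))
# box: green outline lines: corners
m=hsv(p,"green"); m[:,:200]=0; m[300:]=0; m[:,400:]=0; m=clean(m); uv=np.argwhere(m)[:,::-1]
W=np.array([plane(q,p,T,.046)[:2] for q in uv]); print("box",cv2.minAreaRect((W*1000).astype(np.float32)))
h=cv2.cvtColor(p["color"],cv2.COLOR_RGB2HSV); m=(h[...,0]>5)&(h[...,0]<18)&(h[...,1]>120); m[:,:225]=0;m[:,330:]=0;m[:60]=0;m[200:]=0;m=clean(m)
W=np.array([plane(q,p,T,.064)[:2] for q in np.argwhere(m)[:,::-1]]); print("stand",cv2.minAreaRect((W*1000).astype(np.float32)))
i=p["color"][60:260,170:420,::-1]; cv2.imwrite("pics/c1.png",cv2.resize(i,None,fx=3,fy=3,interpolation=2))
E
```

```text
red [0.67744597 0.00153944] 222
yellow [0.67590792 0.00176131] 179
blue [0.6726848  0.00514237] 210
disc red [ 0.44399267 -0.22527704] 143
disc yellow [ 0.60238292 -0.29256092] 258
disc blue [0.41955367 0.21672542] 199
scene red [0.67519236 0.00208537] 59
scene yellow [6.73584167e-01 5.39244174e-04] 74
scene blue [6.72723380e-01 4.81662861e-04] 96
side red [0.67557854 0.00154795] 55
side yellow [0.67513814 0.00427827] 66
side blue [ 0.67724701 -0.00367963] 84
loose [0.65288925 0.12969689 0.034     ]
loose [ 0.64522668 -0.1177477   0.034     ]
box ((597.3795776367188, 0.16855430603027344), (39.8390998840332, 49.92055130004883), 89.4901123046875)
stand ((676.5283203125, -0.046680450439453125), (79.39729309082031, 99.78097534179688), 89.33943939208984)
```

View pics/c1.png

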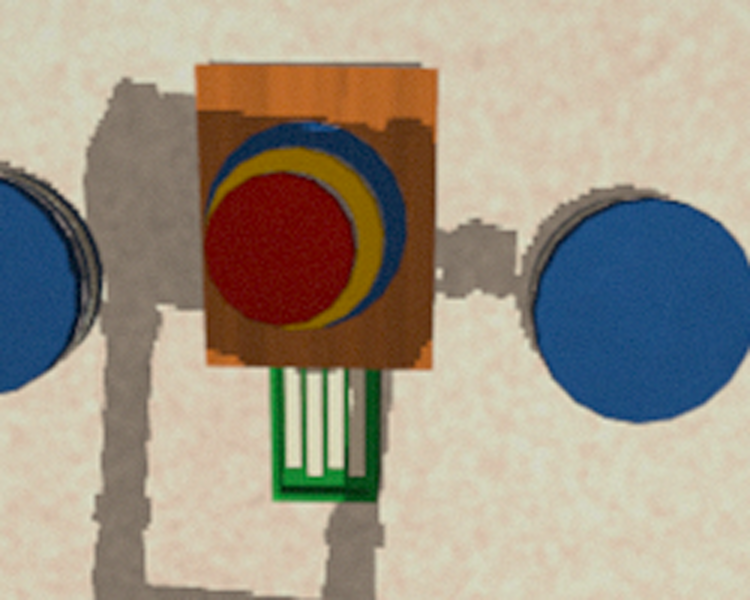

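Confirmed: the smallest blue tin is the bottom one of the stack. Now I'll grasp the red tin.

Emit:
drive_tool(
  rows=[
    [0, 0, 0, 0.024, -0.02, 0, 1],
    [0, 0, 0, 0.0235, -0.02, 0, 1],
    [0, 0, 0, 0, 0, 0.036, 1],
    [0, 0, 0, 0, 0, 0.036, 1],
    [0, 0, 0, 0, 0, 0.036, 1],
    [0, 0, 0, 0, 0, 0.036, 1],
    [0, 0, 0, 0, 0, 0.034, 1],
    [0, 0, 0, 0, 0, 0, 1],
  ],
  force=40,
)

```text
time: 4.03
tool_pos: [0.6693, -0.0012, 0.1642]
tcp_rot: [-3.141, 0.003, 0.023]
wrist_force: [-1.6, 0.2, -1.0]
width: 0.998
grip_force: 0.0
```

Emit:
drive_tool(
  rows=[
    [0, 0, 0, 0, 0, 0.02, 1],
    [0, 0, 0, 0, 0, 0.02, 1],
    [0, 0, 0, 0, 0, 0, 1],
    [0, 0, 0, 0, 0, 0, 0.3],
    [0, 0, 0, 0, 0, 0, 0.3],
    [0, 0, 0, 0, 0, 0, 0.3],
    [0, 0, 0, 0, 0, 0, 0.3],
    [0, 0, 0, 0, 0, 0, 0.3],
  ],
)

```text
time: 4.7
tool_pos: [0.677, 0.0006, 0.1359]
tcp_rot: [-3.141, 0.0, -0.006]
wrist_force: [0.3, 2.6, 5.0]
width: 0.458
grip_force: 40.0
```

Emit:
drive_tool(
  rows=[
    [0, 0, 0, 0, 0, -0.02, 0.3],
    [0, 0, 0, 0, 0, -0.03, 0.3],
    [0, 0, 0, 0, 0, -0.03, 0.3],
    [0, 0, 0, -0.023, 0.022, 0, 0.3],
    [0, 0, 0, -0.025, 0.024, 0, 0.3],
    [0, 0, 0, -0.025, 0.024, 0, 0.3],
    [0, 0, 0, -0.025, 0.024, 0, 0.3],
    [0, 0, 0, -0.025, 0.024, 0, 0.3],
  ],
)

```text
time: 5.37
tool_pos: [0.551, -0.1187, 0.2133]
tcp_rot: [3.141, 0.001, -0.0]
wrist_force: [0.1, -0.4, -1.3]
width: 0.457
grip_force: 40.6
```

Emit:
drive_tool(
  rows=[
    [0, 0, 0, -0.025, 0.024, 0, 0.3],
    [0, 0, 0, -0.025, 0.024, 0, 0.3],
    [0, 0, 0, -0.025, 0.024, 0, 0.3],
    [0, 0, 0, -0.025, 0.024, 0, 0.3],
    [0, 0, 0, -0.011, 0.012, 0, 0.3],
    [0, 0, 0, 0, 0, 0.03, 0.3],
    [0, 0, 0, 0, 0, 0.03, 0.3],
    [0, 0, 0, 0, 0, 0.03, 0.3],
  ],
)

```text
time: 6.03
tool_pos: [0.4416, -0.2269, 0.1235]
tcp_rot: [3.14, -0.002, 0.004]
wrist_force: [0.0, -0.0, -1.9]
width: 0.458
grip_force: 40.8
```

Emit:
drive_tool(
  rows=[
    [0, 0, 0, 0, 0, 0.03, 0.3],
    [0, 0, 0, 0, 0, 0.03, 0.3],
    [0, 0, 0, 0, 0, 0.02, 0.3],
    [0, 0, 0, 0, 0, 0, 0.3],
    [0, 0, 0, 0, 0, 0, 0.3],
  ],
)

```text
time: 6.45
tool_pos: [0.4402, -0.2252, 0.0423]
tcp_rot: [-3.14, -0.0, 0.005]
wrist_force: [0.1, -0.8, -1.4]
width: 0.456
grip_force: 40.7
```

Emit:
drive_tool(
  rows=[
    [0, 0, 0, 0.003, 0, 0.018, 0.3],
    [0, 0, 0, 0, 0, 0.006, 0.3],
    [0, 0, 0, 0, 0, 0, 0.3],
    [0, 0, 0, 0, 0, 0.002, 0.3],
    [0, 0, 0, 0, 0, 0.002, 0.3],
    [0, 0, 0, 0, 0, 0, 0.3],
  ],
)

```text
time: 6.95
tool_pos: [0.4449, -0.2262, 0.016]
tcp_rot: [3.141, -0.0, 0.002]
wrist_force: [-0.1, 0.3, -2.3]
width: 0.458
grip_force: 40.7
```

Emit:
drive_tool(
  rows=[
    [0, 0, 0, -0.0015, 0, 0.002, 0.3],
    [0, 0, 0, 0, 0, 0, 0.3],
    [0, 0, 0, 0, 0, 0.0015, 0.3],
    [0, 0, 0, 0, 0, 0, 0.3],
    [0, 0, 0, 0, 0, 0, 0.3],
  ],
)

```text
time: 7.37
tool_pos: [0.4431, -0.226, 0.0119]
tcp_rot: [3.141, -0.0, 0.0]
wrist_force: [-1.2, 0.3, -0.8]
width: 0.459
grip_force: 40.8
```

Emit:
drive_tool(
  rows=[
    [0, 0, 0, 0, 0, 0.001, 0.3],
    [0, 0, 0, 0, 0, 0, 0.7],
    [0, 0, 0, 0, 0, 0, 1],
    [0, 0, 0, 0, 0, 0, 1],
    [0, 0, 0, 0, 0, -0.02, 1],
    [0, 0, 0, 0, 0, -0.04, 1],
    [0, 0, 0, 0, 0, -0.04, 1],
    [0, 0, 0, 0, 0, -0.04, 1],
  ],
)

```text
time: 8.03
tool_pos: [0.4422, -0.2255, 0.1516]
tcp_rot: [-3.141, 0.0, 0.003]
wrist_force: [0.8, -1.0, 0.3]
width: 0.999
grip_force: 0.0
```

Emit:
drive_tool(
  rows=[
    [0, 0, 0, 0, 0, -0.04, 1],
    [0, 0, 0, 0.025, -0.024, 0, 1],
    [0, 0, 0, 0.025, -0.024, 0, 1],
    [0, 0, 0, 0.025, -0.024, 0, 1],
    [0, 0, 0, 0.025, -0.024, 0, 1],
    [0, 0, 0, 0.025, -0.024, 0, 1],
    [0, 0, 0, 0, 0, 0, 1],
    [0, 0, 0, 0, 0, 0, 1],
  ],
)

```text
time: 8.7
tool_pos: [0.5687, -0.1046, 0.1903]
tcp_rot: [3.142, 0.005, -0.001]
wrist_force: [0.4, -0.8, -0.5]
width: 0.999
grip_force: 0.0
```

Run:
```python
from h import *
s=status.read_state(); p=read_camera("wrist"); T=wfc(p,s)
print(s["time"],np.round(s["tool_pos"],4),np.round(s["tcp_rot"],4))
Q=[("wrist",p,T)]+[(n,q,q["world_from_camera"]) for n in("scene","side") for q in[read_camera(n)]]
for n,q,t in Q:
    for c,z,r,g in(("yellow",.132,.026,(.675,.002)),("blue",.098,.032,(.674,.002)),("red",.042,.02,(.443,-.226))): print(n,c,*circ(q,t,c,z,r,g))
    cv2.imwrite(f"pics/{n}2.png",q["color"][:,:,::-1])
```

```text
8.7 [ 0.5687 -0.1046  0.1903] [ 3.1416e+00  4.9000e-03 -1.1000e-03]
wrist yellow [ 0.67498248 -0.00292496] 490
wrist blue [ 6.77695341e-01 -3.67954593e-04] 284
wrist red [ 0.45439682 -0.21550426] 44
scene yellow [6.76535821e-01 3.86879747e-05] 106
scene blue [0.67225735 0.00088066] 90
scene red [ 0.44183765 -0.22672728] 56
side yellow [0.67508241 0.00402616] 89
side blue [ 0.67695962 -0.00345992] 82
side red [ 0.44329374 -0.22443665] 48
```

View pics/wrist2.png

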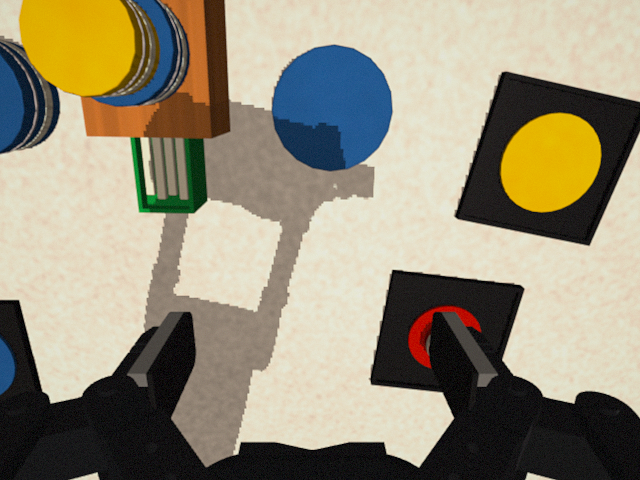

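The red tin stands on its red disc at pixel (440,335). The yellow tin is next, with its lid at (80,45).

Emit:
drive_tool(
  rows=[
    [0, 0, 0, 0.027, -0.026, 0, 1],
    [0, 0, 0, 0.027, -0.026, 0, 1],
    [0, 0, 0, 0.027, -0.026, 0, 1],
    [0, 0, 0, 0.026, -0.027, 0, 1],
    [0, 0, 0, 0, 0, 0, 1],
    [0, 0, 0, 0, 0, 0.03, 1],
    [0, 0, 0, 0, 0, 0.025, 1],
    [0, 0, 0, 0, 0, 0, 1],
  ],
)

```text
time: 9.52
tool_pos: [0.67, -0.0021, 0.1295]
tcp_rot: [-3.141, 0.002, 0.017]
wrist_force: [-0.4, -0.2, -1.2]
width: 1.001
grip_force: 0.0
```

Emit:
drive_tool(
  rows=[
    [0, 0, 0, 0, 0, 0.02, 1],
    [0, 0, 0, 0, 0, 0.014, 1],
    [0, 0, 0, 0, 0, 0, 1],
    [0, 0, 0, 0, 0, 0, 0.45],
    [0, 0, 0, 0, 0, 0, 0.45],
    [0, 0, 0, 0, 0, 0, 0.45],
    [0, 0, 0, 0, 0, 0, 0.45],
    [0, 0, 0, 0, 0, 0, 0.45],
  ],
)

```text
time: 10.18
tool_pos: [0.6764, -0.001, 0.1039]
tcp_rot: [3.141, 0.0, 0.005]
wrist_force: [-0.2, -0.6, 5.9]
width: 0.596
grip_force: 42.3
```

Emit:
drive_tool(
  rows=[
    [0, 0, 0, 0, 0, -0.02, 0.45],
    [0, 0, 0, 0, 0, -0.025, 0.45],
    [0, 0, 0, -0.006, 0.02, -0.015, 0.45],
    [0, 0, 0, -0.009, 0.036, 0, 0.45],
    [0, 0, 0, -0.009, 0.036, 0, 0.45],
    [0, 0, 0, -0.009, 0.036, 0, 0.45],
    [0, 0, 0, -0.009, 0.036, 0, 0.45],
    [0, 0, 0, -0.009, 0.036, 0, 0.45],
  ],
)

```text
time: 10.85
tool_pos: [0.6231, -0.2022, 0.1617]
tcp_rot: [-3.142, -0.001, 0.001]
wrist_force: [0.2, -0.5, -1.1]
width: 0.596
grip_force: 42.1
```

Emit:
drive_tool(
  rows=[
    [0, 0, 0, -0.009, 0.036, 0, 0.45],
    [0, 0, 0, -0.009, 0.036, 0, 0.45],
    [0, 0, 0, -0.005, 0.02, 0, 0.45],
    [0, 0, 0, 0, 0, 0, 0.45],
    [0, 0, 0, 0, 0, 0.03, 0.45],
    [0, 0, 0, 0, 0, 0.04, 0.45],
    [0, 0, 0, 0, 0, 0.03, 0.45],
    [0, 0, 0, 0, 0, 0, 0.45],
  ],
)

```text
time: 11.52
tool_pos: [0.5951, -0.2891, 0.0534]
tcp_rot: [-3.134, -0.0, 0.02]
wrist_force: [-1.9, 1.0, -3.1]
width: 0.596
grip_force: 42.3
```

Emit:
drive_tool(
  rows=[
    [0, 0, 0, 0, 0, 0, 0.45],
    [0, 0, 0, 0, 0, 0.02, 0.45],
    [0, 0, 0, 0, 0, 0.01, 0.45],
    [0, 0, 0, 0, 0, 0, 0.45],
    [0, 0, 0, 0, 0, 0, 0.45],
  ],
)

```text
time: 11.93
tool_pos: [0.6014, -0.2928, 0.0329]
tcp_rot: [3.141, 0.001, 0.001]
wrist_force: [-0.2, -0.5, -1.4]
width: 0.593
grip_force: 42.3
```

Emit:
drive_tool(
  rows=[
    [0, 0, 0, 0.001, 0, 0.012, 0.45],
    [0, 0, 0, 0, 0, 0.004, 0.45],
    [0, 0, 0, 0, 0, 0, 0.45],
    [0, 0, 0, 0, 0, 0.002, 0.45],
    [0, 0, 0, 0, 0, 0, 0.45],
    [0, 0, 0, 0, 0, 0, 0.45],
  ],
)

```text
time: 12.43
tool_pos: [0.6022, -0.2931, 0.014]
tcp_rot: [3.141, -0.0, 0.001]
wrist_force: [0.5, -0.2, -1.6]
width: 0.593
grip_force: 42.6
```

Emit:
drive_tool(
  rows=[
    [0, 0, 0, 0, 0, 0.0012, 0.45],
    [0, 0, 0, 0, 0, 0, 0.45],
    [0, 0, 0, 0, 0, 0, 0.45],
  ],
)

```text
time: 12.68
tool_pos: [0.6022, -0.2931, 0.0139]
tcp_rot: [3.141, -0.0, 0.001]
wrist_force: [-2.3, 2.1, 4.5]
width: 0.595
grip_force: 43.1
```

Contact felt. I'll release and move back over the stack.

Emit:
drive_tool(
  rows=[
    [0, 0, 0, 0, 0, 0, 0.7],
    [0, 0, 0, 0, 0, 0, 1],
    [0, 0, 0, 0, 0, 0, 1],
    [0, 0, 0, 0, 0, -0.02, 1],
    [0, 0, 0, 0, 0, -0.04, 1],
    [0, 0, 0, 0, 0, -0.04, 1],
    [0, 0, 0, 0, 0, -0.04, 1],
    [0, 0, 0, 0, 0, -0.02, 1],
  ],
)

```text
time: 13.35
tool_pos: [0.6045, -0.2942, 0.1788]
tcp_rot: [3.138, -0.0, 0.011]
wrist_force: [0.5, 0.6, 0.6]
width: 1.0
grip_force: 0.0
```

Emit:
drive_tool(
  rows=[
    [0, 0, 0, 0, -0.038, 0, 1],
    [0, 0, 0, 0, -0.04, 0, 1],
    [0, 0, 0, 0, -0.04, 0, 1],
    [0, 0, 0, 0, -0.04, 0, 1],
    [0, 0, 0, 0, -0.04, 0, 1],
    [0, 0, 0, 0, -0.04, 0, 1],
    [0, 0, 0, 0, -0.03, 0, 1],
    [0, 0, 0, 0, -0.02, 0, 1],
  ],
)

```text
time: 14.02
tool_pos: [0.6016, -0.0017, 0.1726]
tcp_rot: [-3.141, -0.003, -0.0]
wrist_force: [0.2, 0.3, -0.7]
width: 1.001
grip_force: 0.0
```

Emit:
drive_tool(
  rows=[
    [0, 0, 0, 0, 0, 0, 1],
    [0, 0, 0, 0, 0, 0, 1],
  ],
)

```text
time: 14.18
tool_pos: [0.6019, -0.0038, 0.1725]
tcp_rot: [3.141, 0.004, 0.0]
wrist_force: [0.5, -0.9, 0.2]
width: 0.997
grip_force: 0.0
```

Run:
```python
from h import *
s=status.read_state(); p=read_camera("wrist"); T=wfc(p,s)
print(s["time"],np.round(s["tool_pos"],4),np.round(s["tcp_rot"],4))
Q=[("wrist",p,T)]+[(n,q,q["world_from_camera"]) for n in("scene","side") for q in[read_camera(n)]]
for n,q,t in Q:
    for c,z,r,g in(("blue",.098,.032,(.675,.001)),("red",.042,.02,(.443,-.226)),("yellow",.042,.026,(.602,-.293))): print(n,c,*circ(q,t,c,z,r,g))
    cv2.imwrite(f"pics/{n}3.png",q["color"][:,:,::-1])
```

```text
14.1833 [ 0.6019 -0.0038  0.1725] [3.1412e+00 4.3000e-03 2.0000e-04]
wrist blue [0.67737364 0.00112929] 499
wrist red [ 0.44650729 -0.22111796] 135
wrist yellow [ 0.602 -0.293] 0
scene blue [0.67526596 0.00082224] 80
scene red [ 0.44173538 -0.22675363] 55
scene yellow [ 0.60186472 -0.29366946] 96
side blue [0.67650584 0.00092459] 74
side red [ 0.44331655 -0.2246327 ] 50
side yellow [ 0.60062141 -0.2883498 ] 23
```

View pics/wrist3.png

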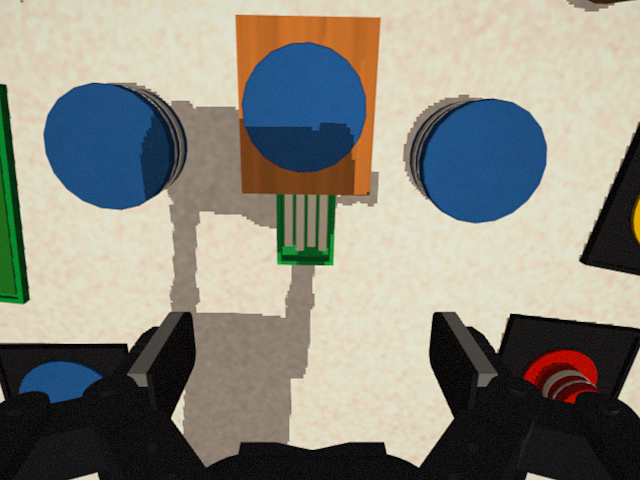

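Emit:
drive_tool(
  rows=[
    [0, 0, 0, 0.037, -0.0025, 0, 1],
    [0, 0, 0, 0.0375, -0.002, 0, 1],
    [0, 0, 0, 0, 0, 0.03, 1],
    [0, 0, 0, 0, 0, 0.02, 1],
    [0, 0, 0, 0, 0, 0, 1],
    [0, 0, 0, 0, 0, 0, 1],
  ],
)

```text
time: 14.83
tool_pos: [0.6749, -0.0018, 0.1205]
tcp_rot: [-3.142, 0.003, 0.007]
wrist_force: [-0.1, -0.2, 0.5]
width: 1.004
grip_force: 0.0
```

Emit:
drive_tool(
  rows=[
    [0, 0, 0, 0.0012, -0.002, 0.02, 1],
    [0, 0, 0, 0, 0, 0.02, 1],
    [0, 0, 0, 0, 0, 0.009, 1],
    [0, 0, 0, 0, 0, 0, 1],
    [0, 0, 0, 0, 0, 0, 0.6],
    [0, 0, 0, 0, 0, 0, 0.6],
    [0, 0, 0, 0, 0, 0, 0.6],
    [0, 0, 0, 0, 0, 0, 0.6],
  ],
)

```text
time: 15.5
tool_pos: [0.6793, 0.0014, 0.076]
tcp_rot: [3.141, -0.0, 0.006]
wrist_force: [-0.1, -0.2, 4.0]
width: 0.735
grip_force: 44.6
```

Emit:
drive_tool(
  rows=[
    [0, 0, 0, 0, 0, -0.02, 0.6],
    [0, 0, 0, 0, 0, -0.03, 0.6],
    [0, 0, 0, 0, 0, -0.03, 0.6],
    [0, 0, 0, -0.018, -0.015, 0, 0.6],
    [0, 0, 0, -0.03, -0.025, 0, 0.6],
    [0, 0, 0, -0.03, -0.025, 0, 0.6],
    [0, 0, 0, -0.03, -0.025, 0, 0.6],
    [0, 0, 0, -0.03, -0.025, 0, 0.6],
  ],
)

```text
time: 16.17
tool_pos: [0.5383, 0.1174, 0.1541]
tcp_rot: [-3.141, 0.001, -0.001]
wrist_force: [-0.4, 1.0, -0.2]
width: 0.727
grip_force: 44.2
```

Emit:
drive_tool(
  rows=[
    [0, 0, 0, -0.03, -0.025, 0, 0.6],
    [0, 0, 0, -0.03, -0.025, 0, 0.6],
    [0, 0, 0, -0.03, -0.025, 0, 0.6],
    [0, 0, 0, -0.03, -0.026, 0, 0.6],
    [0, 0, 0, 0, 0, 0.03, 0.6],
    [0, 0, 0, 0, 0, 0.04, 0.6],
    [0, 0, 0, 0, 0, 0, 0.6],
    [0, 0, 0, 0, 0, 0, 0.6],
  ],
)

```text
time: 16.83
tool_pos: [0.4173, 0.2169, 0.082]
tcp_rot: [3.139, 0.001, -0.008]
wrist_force: [-0.2, -0.2, 0.2]
width: 0.729
grip_force: 44.8
```

Emit:
drive_tool(
  rows=[
    [0, 0, 0, 0, 0, 0.02, 0.6],
    [0, 0, 0, 0, 0, 0.01, 0.6],
    [0, 0, 0, 0, 0, 0, 0.6],
    [0, 0, 0, 0, 0, 0, 0.6],
  ],
)

```text
time: 17.17
tool_pos: [0.4203, 0.2175, 0.0544]
tcp_rot: [-3.141, 0.001, -0.0]
wrist_force: [0.1, 0.2, -1.2]
width: 0.732
grip_force: 44.9
```

Emit:
drive_tool(
  rows=[
    [0, 0, 0, 0, 0, 0.02, 0.6],
    [0, 0, 0, 0, 0, 0.01, 0.6],
    [0, 0, 0, 0, 0, 0, 0.6],
    [0, 0, 0, 0, 0, 0, 0.6],
  ],
)

```text
time: 17.5
tool_pos: [0.4193, 0.2173, 0.0236]
tcp_rot: [3.141, -0.0, -0.002]
wrist_force: [0.6, 0.1, -1.5]
width: 0.729
grip_force: 44.9
```

Emit:
drive_tool(
  rows=[
    [0, 0, 0, 0, 0, 0.0025, 0.6],
    [0, 0, 0, 0, 0, 0, 0.6],
    [0, 0, 0, 0, 0, 0, 0.6],
  ],
)

```text
time: 17.75
tool_pos: [0.4201, 0.2178, 0.0217]
tcp_rot: [-3.141, -0.0, -0.001]
wrist_force: [0.1, -0.8, -1.7]
width: 0.728
grip_force: 44.9
```

Emit:
drive_tool(
  rows=[
    [0, 0, 0, 0, 0, 0.0025, 0.6],
    [0, 0, 0, 0, 0, 0, 0.6],
    [0, 0, 0, 0, 0, 0, 0.6],
  ],
)

```text
time: 18.0
tool_pos: [0.4205, 0.218, 0.02]
tcp_rot: [-3.141, -0.0, -0.002]
wrist_force: [-2.6, -1.4, 7.5]
width: 0.731
grip_force: 45.7
```

Emit:
drive_tool(
  rows=[
    [0, 0, 0, 0, 0, 0, 0.85],
    [0, 0, 0, 0, 0, 0, 1],
    [0, 0, 0, 0, 0, 0, 1],
    [0, 0, 0, 0, 0, -0.02, 1],
    [0, 0, 0, 0, 0, -0.04, 1],
    [0, 0, 0, 0, 0, -0.04, 1],
    [0, 0, 0, 0, 0, -0.04, 1],
    [0, 0, 0, 0, 0, -0.04, 1],
  ],
)

```text
time: 18.67
tool_pos: [0.4191, 0.2174, 0.2001]
tcp_rot: [3.141, 0.0, -0.001]
wrist_force: [1.0, -0.1, 0.2]
width: 1.001
grip_force: 0.0
```

Emit:
drive_tool(
  rows=[
    [0, 0, 0, 0.016, 0.036, 0, 1],
    [0, 0, 0, 0.016, 0.036, 0, 1],
    [0, 0, 0, 0.016, 0.036, 0, 1],
    [0, 0, 0, 0.016, 0.036, 0, 1],
    [0, 0, 0, 0.016, 0.036, 0, 1],
    [0, 0, 0, 0.016, 0.036, 0, 1],
    [0, 0, 0, 0, 0, 0, 1],
    [0, 0, 0, 0, 0, 0, 1],
  ],
)

```text
time: 19.33
tool_pos: [0.516, -0.0002, 0.1983]
tcp_rot: [-3.141, 0.007, 0.001]
wrist_force: [-0.5, -0.1, 0.2]
width: 1.004
grip_force: 0.0
```

Run:
```python
from h import *
s=status.read_state(); p=read_camera("wrist"); T=wfc(p,s)
print(s["time"],np.round(s["tool_pos"],4),np.round(s["tcp_rot"],4))
Q=[("wrist",p,T)]+[(n,q,q["world_from_camera"]) for n in("scene","side") for q in[read_camera(n)]]
for n,q,t in Q:
    for c,z,r,g in(("blue",.042,.032,(.42,.218)),("red",.042,.02,(.443,-.226)),("yellow",.042,.026,(.602,-.293))): print(n,c,*circ(q,t,c,z,r,g))
    cv2.imwrite(f"pics/{n}4.png",q["color"][:,:,::-1])
m=clean(hsv(p,"green")); uv=np.argwhere(m)[:,::-1]; print(uv.min(0),uv.max(0))
W=np.array([plane(q,p,T,.046)[:2] for q in uv]); print("box",cv2.minAreaRect((W*1000).astype(np.float32)),W.min(0),W.max(0))
# box front-top edge height: triangulate its centre, wrist & side
b=[x for x in masks_of(Q[2][1],"label_box")][:1]
if b: print(b[0]["score"],b[0]["bbox"], "side front-top L/R corner proj:",proj([[.572,.02,.046],[.572,-.02,.046],[.572,.02,.006]],Q[2][1],Q[2][2]).round(1).tolist())
```

```text
19.3333 [ 5.160e-01 -2.000e-04  1.983e-01] [-3.1414e+00  6.6000e-03  1.0000e-03]
wrist blue [0.41999647 0.21681189] 373
wrist red [ 0.44393651 -0.22405356] 222
wrist yellow [ 0.602 -0.293] 0
scene blue [0.41885111 0.21757137] 65
scene red [ 0.44178103 -0.22680159] 53
scene yellow [ 0.60166737 -0.29359539] 95
side blue [0.41926294 0.21781684] 111
side red [ 0.44342815 -0.22460166] 48
side yellow [ 0.60192855 -0.28911208] 64
[0 0] [ 26 197]
box ((592.494873046875, 204.6833038330078), (18.57740592956543, 130.76414489746094), 76.47321319580078) [0.529537   0.19601105] [0.65766427 0.22900722]
0.72 [390.1, 342.6, 428.1, 383.4] side front-top L/R corner proj: [[335.3, 261.3], [337.3, 246.0], [335.1, 272.3]]
```

View pics/wrist4.png

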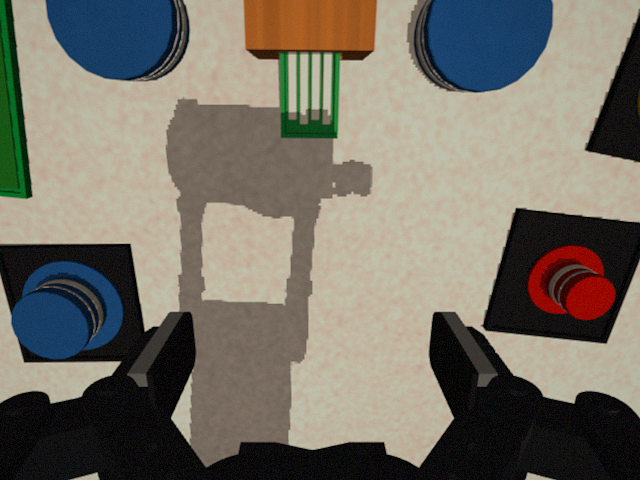

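View pics/side4.png

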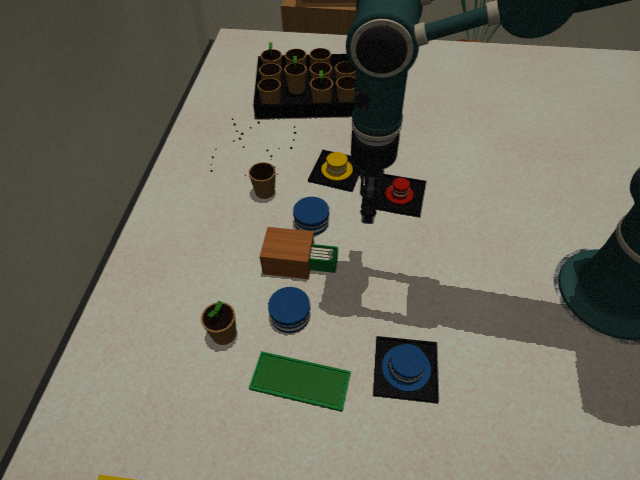

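All three tins stand on their discs (side view: red (401,190), yellow (337,166), blue (406,365)). The box front edge is at wrist (281–338,137). I'll triangulate it.

Run:
```python
from h import *
s=status.read_state(); p=read_camera("wrist"); T=wfc(p,s); q=read_camera("side"); t=q["world_from_camera"]
m=hsv(p,"green"); m[:,:200]=0; m[:,450:]=0; m[250:]=0; m=clean(m); uv=np.argwhere(m)[:,::-1]
W=np.array([plane(u,p,T,.046)[:2] for u in uv]); r=cv2.minAreaRect((W*1000).astype(np.float32)); print(r)
ms=hsv(q,"green"); ms[:,:308]=0; ms[:,345:]=0; ms[:238]=0; ms[280:]=0; ms=clean(ms)
f,e=fit(box(.055,.04,.04),[(m|0,p,T),(ms,q,t)],np.array([.5995,0,.006,0])); print(f,e)
print(np.argwhere(ms).min(0)[::-1],np.argwhere(ms).max(0)[::-1], proj([[.572,.02,.046],[.572,.02,.006]],q,t))
```

```text
((599.4586791992188, 1.5472850799560547), (39.2428092956543, 55.203861236572266), 89.17442321777344)
[5.99173714e-01 1.11089208e-03 1.73896819e-02 5.11084829e-04] 1.6149876592709667
[309 244] [337 262] [[335.30499267 261.30512254]
 [335.10240471 272.2748329 ]]
```

Emit:
drive_tool(
  rows=[
    [0, 0, 0, 0.04, -0.001, 0, 1],
    [0, 0, 0, 0.042, 0, 0.0, 1],
    [0, 0, 0, 0, 0, 0.04, 1],
    [0, 0, 0, 0, 0, 0.04, 1],
    [0, 0, 0, 0, 0, 0.035, 1],
    [0, 0, 0, 0, 0, 0, 1],
    [0, 0, 0, 0, 0, 0, 1],
  ],
)

```text
out of range
```

Emit:
drive_tool(
  rows=[
    [0, 0, 0, 0.04, -0.001, 0, 1],
    [0, 0, 0, 0.041, 0, 0.0, 1],
    [0, 0, 0, 0, 0, 0.04, 1],
    [0, 0, 0, 0, 0, 0.04, 1],
    [0, 0, 0, 0, 0, 0.035, 1],
    [0, 0, 0, 0, 0, 0, 1],
    [0, 0, 0, 0, 0, 0, 1],
  ],
)

```text
time: 20.22
tool_pos: [0.594, 0.0037, 0.0813]
tcp_rot: [-3.141, -0.002, 0.01]
wrist_force: [0.4, -0.3, 1.2]
width: 1.001
grip_force: 0.0
```

Emit:
drive_tool(
  rows=[
    [0, 0, 0, 0, 0, 0.03, 1],
    [0, 0, 0, 0, 0, 0.025, 1],
    [0, 0, 0, 0, 0, 0.014, 1],
    [0, 0, 0, 0, 0, 0, 1],
    [0, 0, 0, 0, 0, 0, 1],
  ],
)

```text
time: 20.63
tool_pos: [0.5983, 0.003, 0.0169]
tcp_rot: [3.142, 0.001, 0.004]
wrist_force: [0.0, 0.2, 0.0]
width: 1.002
grip_force: 0.0
```

Emit:
drive_tool(
  rows=[
    [0, 0, 0, 0, 0.0015, 0.002, 1],
    [0, 0, 0, 0, 0, 0, 1],
    [0, 0, 0, 0, 0, 0, 0.3],
    [0, 0, 0, 0, 0, 0, 0.3],
    [0, 0, 0, 0, 0, 0, 0.3],
    [0, 0, 0, 0, 0, 0, 0.3],
    [0, 0, 0, 0, 0, 0, 0.3],
  ],
  force=40,
)

```text
time: 21.22
tool_pos: [0.5969, 0.001, 0.0132]
tcp_rot: [3.141, -0.0, 0.001]
wrist_force: [-1.5, 0.1, 4.5]
width: 0.465
grip_force: 42.9
```

Emit:
drive_tool(
  rows=[
    [0, 0, 0, 0, 0, -0.001, 0.3],
    [0, 0, 0, -0.012, 0, 0, 0.3],
    [0, 0, 0, -0.014, 0, 0, 0.3],
    [0, 0, 0, -0.014, 0, 0, 0.3],
    [0, 0, 0, -0.014, 0, 0, 0.3],
    [0, 0, 0, -0.014, 0, 0, 0.3],
    [0, 0, 0, -0.014, 0, 0, 0.3],
    [0, 0, 0, 0, 0, 0, 0.3],
  ],
)

```text
time: 21.88
tool_pos: [0.5106, 0.0013, 0.0122]
tcp_rot: [-3.141, 0.0, 0.008]
wrist_force: [-1.0, -0.4, -2.9]
width: 0.465
grip_force: 42.2
```

Emit:
drive_tool(
  rows=[
    [0, 0, 0, -0.014, 0, 0, 0.3],
    [0, 0, 0, -0.008, 0, 0, 0.3],
    [0, 0, 0, 0, 0, 0, 0.3],
    [0, 0, 0, 0, 0, 0.002, 0.3],
    [0, 0, 0, 0, 0, 0.002, 0.3],
    [0, 0, 0, 0, 0, 0, 0.3],
    [0, 0, 0, 0, 0, 0, 0.3],
  ],
)

```text
time: 22.47
tool_pos: [0.4932, 0.0011, 0.0094]
tcp_rot: [-3.142, -0.0, -0.0]
wrist_force: [-0.6, 0.8, -1.4]
width: 0.461
grip_force: 42.3
```

Emit:
drive_tool(
  rows=[
    [0, 0, 0, 0, 0, 0.002, 0.3],
    [0, 0, 0, 0, 0, 0.001, 0.3],
    [0, 0, 0, 0, 0, 0, 0.3],
    [0, 0, 0, 0, 0, 0, 0.3],
  ],
)

```text
time: 22.8
tool_pos: [0.4934, 0.0011, 0.0072]
tcp_rot: [3.142, 0.0, 0.001]
wrist_force: [-1.4, -0.2, 4.0]
width: 0.465
grip_force: 42.9
```

Emit:
drive_tool(
  rows=[
    [0, 0, 0, 0, 0, -0.0005, 0.6],
    [0, 0, 0, 0, 0, 0, 1],
    [0, 0, 0, 0, 0, 0, 1],
    [0, 0, 0, 0, 0, -0.02, 1],
    [0, 0, 0, 0, 0, -0.04, 1],
    [0, 0, 0, -0.02, 0, -0.035, 1],
    [0, 0, 0, -0.03, 0, -0.025, 1],
    [0, 0, 0, -0.025, 0, -0.03, 1],
  ],
)

```text
time: 23.47
tool_pos: [0.4163, 0.0011, 0.1579]
tcp_rot: [-3.142, -0.0, 0.002]
wrist_force: [-0.6, -0.2, 0.9]
width: 1.0
grip_force: 0.0
```

Emit:
drive_tool(
  rows=[
    [0, 0, 0, 0, 0, -0.04, 1],
    [0, 0, 0, 0, 0, 0, 1],
    [0, 0, 0, 0, 0, 0, 1],
  ],
)

```text
time: 23.72
tool_pos: [0.4197, 0.001, 0.2003]
tcp_rot: [3.141, -0.0, 0.012]
wrist_force: [0.3, -0.6, -0.3]
width: 1.0
grip_force: 0.0
```

Run:
```python
from h import *
s=status.read_state(); p=read_camera("wrist"); T=wfc(p,s); q=read_camera("side"); t=q["world_from_camera"]; c=read_camera("scene"); tc=c["world_from_camera"]
print(s["time"],s["tool_pos"])
cv2.imwrite("pics/w5.png",p["color"][:,:,::-1])
m=hsv(p,"green"); m[:,:200]=0; m[:,450:]=0; m=clean(m); uv=np.argwhere(m)[:,::-1]
W=np.array([plane(u,p,T,.040)[:2] for u in uv]); print(cv2.minAreaRect((W*1000).astype(np.float32)))
ms=masks_of(q,"label_box"); print([(x["score"],x["bbox"]) for x in ms]); mw=masks_of(p,"label_box"); print([(x["score"],x["bbox"]) for x in mw])
if ms and mw:
    print(fit(box(.14,.04,.04),[(clean(mw[0]["mask"]),p,T),(clean(ms[0]["mask"]),q,t)],np.array([.538,0,0,0])))
tg=[]
for pic,tt in((q,t),(c,tc)):
    x=masks_of(pic,"tray_green"); tg.append((clean(x[0]["mask"]),pic,tt)); print(x[0]["bbox"])
print("tray",fit(box(.174,.074,.008),tg,np.array([.61,.265,0,3.03])))
```

```text
23.7167 [0.41967006 0.00097472 0.20028765]
((516.1083984375, 1.3699493408203125), (39.18299102783203, 96.09349822998047), 89.23216247558594)
[(0.64, [200.5, 304.4, 238.6, 346.1]), (0.59, [318.2, 244.5, 389.4, 277.3]), (0.35, [373.4, 334.5, 440.3, 405.1])]
[(0.83, [282.3, 0.0, 343.6, 151.1])]
(array([ 6.24783650e-01, -4.39864947e-04, -4.29644818e-01, -5.38491931e-02]), np.float64(33.37734216299984))
[248.9, 350.9, 353.0, 414.0]
[420.2, 247.8, 467.7, 319.3]
tray (array([6.09767486e-01, 2.64960084e-01, 2.40501483e-03, 3.02237477e+00]), np.float64(0.1598178917027528))
```

View pics/w5.png

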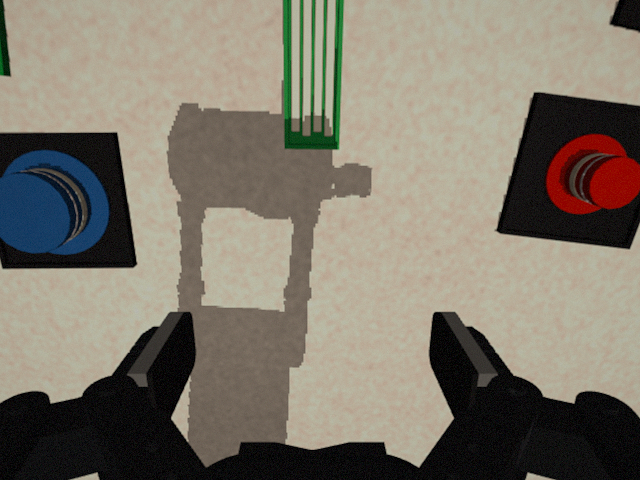

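Emit:
drive_tool(
  rows=[
    [0, 0, 0, 0.038, 0, 0, 1],
    [0, 0, 0, 0.04, 0, 0.0, 1],
    [0, 0, 0, 0.04, 0, 0.0, 1],
    [0, 0, 0, 0, 0, 0.04, 1],
    [0, 0, 0, 0, 0, 0.04, 1],
    [0, 0, 0, 0, 0, 0.035, 1],
    [0, 0, 0, 0, 0, 0, 1],
    [0, 0, 0, 0, 0, 0, 1],
  ],
)

```text
time: 24.73
tool_pos: [0.5328, 0.0012, 0.0791]
tcp_rot: [-3.141, 0.0, 0.012]
wrist_force: [0.6, 0.1, 0.5]
width: 1.002
grip_force: 0.0
```

Emit:
drive_tool(
  rows=[
    [0, 0, 0, 0, 0, 0.03, 1],
    [0, 0, 0, 0, 0, 0.025, 1],
    [0, 0, 0, 0, 0, 0.016, 1],
    [0, 0, 0, 0, 0, 0, 1],
    [0, 0, 0, 0, 0, 0, 1],
  ],
)

```text
time: 25.15
tool_pos: [0.537, 0.001, 0.0128]
tcp_rot: [3.142, 0.0, 0.003]
wrist_force: [0.6, 0.1, 0.7]
width: 1.002
grip_force: 0.0
```

Emit:
drive_tool(
  rows=[
    [0, 0, 0, 0, 0, 0, 0.3],
    [0, 0, 0, 0, 0, 0, 0.3],
    [0, 0, 0, 0, 0, 0, 0.3],
    [0, 0, 0, 0, 0, 0, 0.3],
    [0, 0, 0, 0, 0, 0, 0.3],
    [0, 0, 0, 0, 0, -0.02, 0.3],
    [0, 0, 0, 0, 0, -0.03, 0.3],
    [0, 0, 0, 0, 0, -0.03, 0.3],
  ],
  force=50,
)

```text
time: 25.82
tool_pos: [0.5337, 0.0012, 0.0905]
tcp_rot: [-3.141, -0.0, 0.007]
wrist_force: [0.1, 0.3, -2.1]
width: 0.463
grip_force: 51.3
```

Emit:
drive_tool(
  rows=[
    [0, 0, 0, 0, 0, -0.025, 0.3],
    [0, 0, 0, 0.009, -0.02, 0, 0.3],
    [0, 0, 0, 0.009, -0.035, 0, 0.3],
    [0, 0, 0, 0.009, -0.035, 0, 0.3],
    [0, 0, 0, 0.009, -0.035, 0, 0.3],
    [0, 0, 0, 0.009, -0.035, 0, 0.3],
    [0, 0, 0, 0.009, -0.035, 0, 0.3],
    [0, 0, 0, 0.009, -0.035, 0, 0.3],
  ],
)

```text
time: 26.48
tool_pos: [0.5983, 0.2327, 0.1157]
tcp_rot: [3.141, 0.0, -0.001]
wrist_force: [0.6, -0.3, -1.9]
width: 0.459
grip_force: 51.5
```

Emit:
drive_tool(
  rows=[
    [0, 0, 0, 0.01, -0.034, 0, 0.3],
    [0, 0, 3, 0, 0, 0, 0.3],
    [0, 0, 3, 0, 0, 0, 0.3],
    [0, 0, 0, 0, 0, 0.03, 0.3],
    [0, 0, 0, 0, 0, 0.02, 0.3],
    [0, 0, 0, 0, 0, 0, 0.3],
    [0, 0, 0, 0, 0, 0, 0.3],
    [0, 0, 0, 0, 0, 0, 0.3],
  ],
)

```text
time: 27.15
tool_pos: [0.609, 0.2652, 0.0668]
tcp_rot: [-3.137, 0.165, -0.001]
wrist_force: [-0.7, -0.2, -1.4]
width: 0.461
grip_force: 51.5
```

Run:
```python
from h import *
s=status.read_state(); q=read_camera("scene"); p=read_camera("side")
print(s["time"],s["tool_pos"],s["tcp_rot"],np.degrees(R.from_rotvec(s["tcp_rot"]).as_euler("zyx")))
a=q["color"][200:360,380:540,::-1]; b=p["color"][300:460,220:420,::-1]
cv2.imwrite("pics/c6.png",np.hstack([cv2.resize(a,(480,480)),cv2.resize(b,(320*1,480*1))]) if 0 else np.hstack([cv2.resize(a,(360,360)),cv2.resize(b,(440,352))[:352] if 0 else cv2.copyMakeBorder(cv2.resize(b,(440,352)),0,8,0,0,0)]))
```

```text
27.15 [0.60901198 0.26517692 0.06676545] [-3.13704898e+00  1.64570214e-01 -7.39995750e-04] [ 6.00598757e+00  2.76466531e-02 -1.79988263e+02]
```

View pics/c6.png

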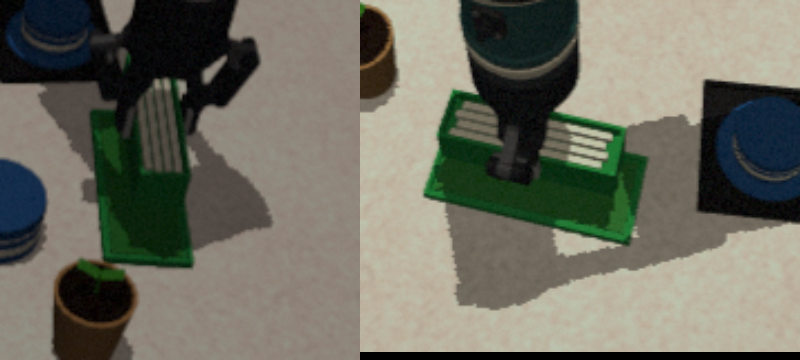

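The box hangs level over the green tray and parallel to it (right half of the crop). I'll lower it.

Emit:
drive_tool(
  rows=[
    [0, 0, 0, 0, 0, 0.025, 0.3],
    [0, 0, 0, 0, 0, 0.015, 0.3],
    [0, 0, 0, 0, 0, 0, 0.3],
    [0, 0, 0, 0, 0, 0.003, 0.3],
    [0, 0, 0, 0, 0, 0, 0.3],
    [0, 0, 0, 0, 0, 0, 0.3],
  ],
)

```text
time: 27.75
tool_pos: [0.6093, 0.2653, 0.0239]
tcp_rot: [-3.137, 0.165, -0.002]
wrist_force: [0.0, 0.4, -2.0]
width: 0.46
grip_force: 51.5
```

Emit:
drive_tool(
  rows=[
    [0, 0, 0, 0, 0, 0.002, 0.3],
    [0, 0, 0, 0, 0, 0.0015, 0.3],
    [0, 0, 0, 0, 0, 0, 0.3],
    [0, 0, 0, 0, 0, 0, 0.3],
  ],
)

```text
time: 28.08
tool_pos: [0.6087, 0.2651, 0.0198]
tcp_rot: [-3.137, 0.164, -0.0]
wrist_force: [-0.6, -0.0, -1.7]
width: 0.46
grip_force: 51.5
```

Emit:
drive_tool(
  rows=[
    [0, 0, 0, 0, 0, 0.0015, 0.3],
    [0, 0, 0, 0, 0, 0, 0.3],
    [0, 0, 0, 0, 0, 0, 0.3],
  ],
)

```text
time: 28.33
tool_pos: [0.609, 0.2653, 0.019]
tcp_rot: [-3.137, 0.164, -0.001]
wrist_force: [-1.6, 0.1, 3.6]
width: 0.458
grip_force: 52.2
```

Emit:
drive_tool(
  rows=[
    [0, 0, 0, 0, 0, -0.0005, 0.6],
    [0, 0, 0, 0, 0, 0, 1],
    [0, 0, 0, 0, 0, 0, 1],
    [0, 0, 0, 0, 0, -0.02, 1],
    [0, 0, 0, 0, 0, -0.04, 1],
    [0, 0, 0, 0, 0, -0.04, 1],
    [0, 0, 0, 0, 0, -0.04, 1],
    [0, 0, 0, 0, 0, -0.04, 1],
  ],
)

```text
time: 29.0
tool_pos: [0.6083, 0.265, 0.2]
tcp_rot: [3.137, -0.164, -0.001]
wrist_force: [0.6, 0.7, -0.1]
width: 0.998
grip_force: 0.0
```

Emit:
drive_tool(
  rows=[
    [0, 0, 0, -0.03, 0, -0.02, 1],
    [0, 0, 0, -0.03, 0.02, -0.02, 1],
    [0, 0, 0, -0.03, 0.02, -0.02, 1],
    [0, 0, 0, -0.03, 0.02, -0.02, 1],
    [0, 0, 0, -0.03, 0.02, 0, 1],
    [0, 0, 0, -0.02, 0.02, 0, 1],
    [0, 0, 0, 0, 0, 0, 1],
    [0, 0, 0, 0, 0, 0, 1],
  ],
)

```text
time: 29.67
tool_pos: [0.4284, 0.1829, 0.279]
tcp_rot: [-3.136, 0.165, -0.003]
wrist_force: [-0.4, 0.6, 0.3]
width: 1.002
grip_force: 0.0
```

Run:
```python
from h import *
s=status.read_state(); q=read_camera("scene"); p=read_camera("side"); print(s["time"],s["tool_pos"],s["joint_vel"])
for n,pic in(("scene",q),("side",p)):
    cv2.imwrite(f"pics/{n}7.png",pic["color"][:,:,::-1])
```

```text
29.6667 [0.42843255 0.18294295 0.27899083] [ 0.00531585  0.04759873 -0.03983723  0.00428494 -0.01457812  0.00329416]
```

View pics/scene7.png

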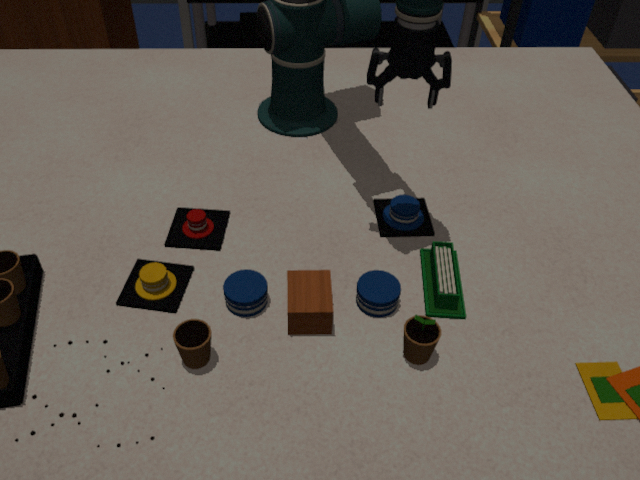

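View pics/side7.png

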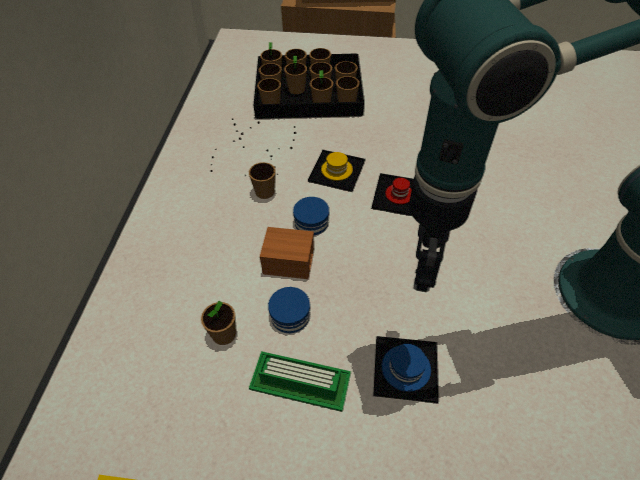

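All tins stand on their own discs, the box lies label side up in the green tray (scene (445,277)), the pots at (193,343) and (421,340) are unmoved, and the gripper is open and clear.

```bash
python3 -c "
from workcell import workorder; print(workorder.finish_job())"
```

```text
the job is handed in; nothing more can be done
None
```

I handed the job in at about 30 s on the robot's clock (limit 104 s): the red, yellow and blue tins stand lid up on their own discs, the label box lies right way up and flat in the green tray, the pots are unmoved, and the gripper is open and clear; no verdict came back.

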